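# Pack the last two hole saws in their round tin

## Robot

A 6-joint arm with a two-finger parallel gripper is mounted at the origin on a cart in front of the work surface, level with it; the furniture and walls round the work are solid. World frame = base frame: x ahead of the robot, y to its left, z up, the work surface at z = 0. Lengths are in mm, angles in rad, forces in N, time in s.
With the tool pointing down it reaches from about 350 to 975 mm from the base axis. Payload 7.1 kg.
Tool frame: the origin (TCP) lies at the centre of the arm's flange, where the gripper is bolted on; the fingertips stand 182 mm ahead of it and the grasp point (between the pads) lies 163 mm ahead of it; z points along the fingers, y is the line along which they close (so a half turn about z gives the same grasp; the last joint's range is limited). The gripper opens to 88 mm and grips with 3 to 60 N. Pads are 20 mm wide; open, the fingers measure 115 mm over their backs; the gripper's body (75 mm by 178 mm) begins 61 mm behind the grasp point.
Start: joints at [-1.179, 0.423, 1.63, -0, 1.089, -0.019], TCP at [249.605, -572.978, 404.675] pointing down, gripper open.
Joint ranges: [-3, 3], [-0.9, 2.11], [0.09, 2.58], [-1.31, 4.45], [0.11, 2.69], [-2.54, 2.54]. Speed limits (rad/s): [2.39, 2.39, 3.01, 3.14, 3.14, 3.14].

## Interface

Orientations are given as a rotation vector (axis times angle).
In Python, from workcell import readout, get_image, ctrl gives the robot as it stands.
- The arm moves only by the tool step_arm, never from a script. Its argument "targets" is a list that holds one entry, the list of rows, each a list of 7 numbers: the shift along the world's x, y, z as a fraction of full scale, then the turn, a rotation vector about the world's x, y, z as a fraction of full scale, then the opening, from 0 (shut) to 1 (fully open). In form: [[[dx, dy, dz, wx, wy, wz, claw], ...]]. A call has exactly 5 rows; each row shifts and turns the commanded pose from where the row before left it; what a row does not reach is not made up. Full scale, the value 1, is 0.05 m for a shift and 4 degrees for a turn. A row lasts 1/8 s, in which the tool goes at most 62.5 mm and 10.7 degrees, less where a joint would pass 70% of its speed; a pose out of reach is approached as far as the arm can. A call with a number of a shift or a turn outside -1 to 1 is refused whole. A call with a gripper value outside its range is refused whole. The fingers move at their own pace and stop on an object; the grip force is fixed at half the most. Time passes only in rows, so rows that do not move let the fingers close, or fill a call up. It gives the time, the measured TCP pose, the force, the opening and the grip force at its end, in the units of the state.
- readout.get_obs(): the state, without advancing time (a new reading comes with each control period).
- get_image(name): name is "scene" or "top" or "wrist"; returns a dict with "pixels" (384x512x3 uint8, red, green, blue), "intrinsics" (3x3 intrinsics, pixels), "extrinsics" (4x4, takes a point from world to camera coordinates). Camera axes: x right, y down, z forward; pixel columns grow to the right and rows downward; lengths in mm; the calibration is good to about 2 mm. A picture is of the moment at which its call begins. There is no depth.
- ctrl.close_job(): hands the job in; it is judged then, once.
The state is a dict: "t": time; "qpos": joint angles; "qvel": joint speeds; "joint_torque": joint torques, N m; "ee_pos": TCP position; "orientation": TCP orientation; "ft_force": force on the tool from outside, world axes, zero at the start; "moment": the same for the moment, N m; "width": finger opening in mm; "grasp_force": force on a finger pad.
Only numpy, scipy, OpenCV 4.12 (cv2) and the standard library are available. Lean on these libraries where they do the work, as an engineer would, in place of code of your own. Each camera call takes 0.05 s, during which the arm holds its last target. There are 200 camera calls.

## Task

Put the two hole saws from the sloping wooden rest away in the round tin, beside the five already there, so that all seven nest together: one in the middle, six round it, each standing upright, teeth down and flat on the tin's floor. Set them down rather than drop them, keep the tin level on the bench, and leave the other tools where they are.

Things in the scene. Friction and masses are not known exactly. Their poses are not given: they have to be found in the camera images.
- tin: Round open silver-grey tin, loose on the bench, 0.6 kg, 34 mm high, 184 mm across outside (rim 187), 178 inside; origin under its middle, z up. Seven hole saws fit: one in the middle, six round it, axes about 58 mm from the middle, 60 degrees apart, some 4 mm clear. At the start five are in: the middle and four of the ring; two neighbouring ring places are open, facing any way.
- tin_floor (a point): Middle of the tin's inner floor (its upper face), 3 mm above the bench; z up.
- rest: Small fixed wooden sloping rest, 184 mm wide (along y): a board rising at 30 degrees towards its +x, with a dark ledge 16 mm high along the low edge and three strips 12 mm high. Origin on the bench under the board's middle, z vertical. Two hole saws stand on the board against the ledge, 42 mm either side of the middle, shanks leaning 30 degrees from vertical towards its -x.
- saw_a_mid (a point): Red hole saw, about 0.25 kg, 70 mm high: a cup 54 mm in diameter, 40 mm high, teeth down, and a steel shank 10 mm thick standing 30 mm out of the middle of its top. Point on its axis, 35 mm above the teeth, 5 mm below the cup's top; z from teeth to shank. One of the two that stand on the sloping rest at the start and are to be put in the tin.
- saw_b_mid (a point): Red hole saw, about 0.25 kg, 70 mm high: a cup 54 mm in diameter, 40 mm high, teeth down, and a steel shank 10 mm thick standing 30 mm out of the middle of its top. Point on its axis, 35 mm above the teeth, 5 mm below the cup's top; z from teeth to shank. One of the two that stand on the sloping rest at the start and are to be put in the tin.
- saw_c_mid (a point): Red hole saw, about 0.25 kg, 70 mm high: a cup 54 mm in diameter, 40 mm high, teeth down, and a steel shank 10 mm thick standing 30 mm out of the middle of its top. Point on its axis, 35 mm above the teeth, 5 mm below the cup's top; z from teeth to shank. One of the five that stand in the tin from the start, in its middle.
- saw_d_mid (a point): Red hole saw, about 0.25 kg, 70 mm high: a cup 54 mm in diameter, 40 mm high, teeth down, and a steel shank 10 mm thick standing 30 mm out of the middle of its top. Point on its axis, 35 mm above the teeth, 5 mm below the cup's top; z from teeth to shank. One of the five that stand in the tin from the start, in the ring.
- saw_e_mid (a point): Red hole saw, about 0.25 kg, 70 mm high: a cup 54 mm in diameter, 40 mm high, teeth down, and a steel shank 10 mm thick standing 30 mm out of the middle of its top. Point on its axis, 35 mm above the teeth, 5 mm below the cup's top; z from teeth to shank. One of the five that stand in the tin from the start, in the ring.
- saw_f_mid (a point): Red hole saw, about 0.25 kg, 70 mm high: a cup 54 mm in diameter, 40 mm high, teeth down, and a steel shank 10 mm thick standing 30 mm out of the middle of its top. Point on its axis, 35 mm above the teeth, 5 mm below the cup's top; z from teeth to shank. One of the five that stand in the tin from the start, in the ring.
- saw_g_mid (a point): Red hole saw, about 0.25 kg, 70 mm high: a cup 54 mm in diameter, 40 mm high, teeth down, and a steel shank 10 mm thick standing 30 mm out of the middle of its top. Point on its axis, 35 mm above the teeth, 5 mm below the cup's top; z from teeth to shank. One of the five that stand in the tin from the start, in the ring.
- sanding_block: Bystander: light and dark brown sanding block, 62 x 102 x 30 mm, lying loose behind the tin. Origin under its middle.
- carpenter_pencil: Bystander: flat red pencil, 167 x 13 x 9 mm, lying loose between the blue vise and the tin, pointing away from the robot. Origin under its middle.
- offcut_b: Bystander: dark wooden offcut, 55 x 85 x 30 mm, at the front left of the bench, left of the blue vise. Origin under its middle.
Things that resemble listed ones, but are neither listed nor needed, are in the scene too. What is shaped like the part that bears saw_e_mid but black or pink is not meant.

How it is judged:
By the outcome, as a careful person would: the job done as asked, in the order asked, and still so for the second after the job is handed in, with the robot touching nothing.
It also fails if it takes over 51 s, if anything falls off the work surface, if the arm or the gripper's body presses on something with over 40 N, if the wrist force passes 120 N, or if a joint passes its speed limit or range.

## Working session

There is one attempt and no reset: what is moved stays moved. The work goes in short steps, Python scripts to look and compute and a tool call to move; the robot and the scene stay as the last step left them, time stands still between calls to the robot, and variables do not carry over. Pictures are saved under pics/ and viewed, at most 10 in all, crops included, and the job is handed in when it is done.

Besides the shell and the picture viewer there is one more tool, called as name(argument=value, ...) on one line, values as JSON. step_arm: Moves the arm, as the interface text tells. Shift numbers are shares of 0.05 m and turn numbers shares of 4 degrees, none past 1 either way. Its arguments: {"type":"object","properties":{"targets":{"type":"array"}},"required":["targets"]}

```bash
mkdir -p pics; python3 - <<'E'
from workcell import readout,get_image
import cv2,numpy as np
o=readout.get_obs();print({k:np.round(v,3).tolist() for k,v in o.items()})
for n in ("scene","top"):
    d=get_image(n);np.savez(n+"0.npz",**d)
    cv2.imwrite(f"pics/{n}0.png",cv2.resize(d["pixels"][...,::-1],(800,600),interpolation=cv2.INTER_CUBIC))
    print(n,np.round(d["intrinsics"],1).tolist(),np.round(d["extrinsics"],3).tolist())
E
```

```text
{'t': 0.0, 'qpos': [-1.179, 0.424, 1.631, -0.0, 1.089, -0.019], 'qvel': [0.0, 0.0, -0.002, -0.001, -0.001, -0.001], 'joint_torque': [-0.002, -54.463, -27.368, 0.064, 0.023, -0.0], 'ee_pos': [249.506, -572.734, 403.903], 'orientation': [-3.074, -0.64, 0.0], 'ft_force': [1.563, -0.569, -0.637], 'moment': [0.004, 0.054, 0.023], 'grasp_force': 0.0, 'width': 88.237}
scene [[447.9, 0.0, 255.7], [0.0, 447.9, 188.5], [0.0, 0.0, 1.0]] [[0.455, -0.89, -0.012, -461.155], [-0.437, -0.211, -0.874, 249.995], [0.776, 0.403, -0.485, 970.196], [0.0, 0.0, 0.0, 1.0]]
top [[386.0, 0.0, 257.5], [0.0, 386.0, 195.8], [0.0, 0.0, 1.0]] [[-0.002, -1.0, -0.02, -217.351], [-0.996, 0.004, -0.089, 541.875], [0.089, 0.02, -0.996, 1003.783], [0.0, 0.0, 0.0, 1.0]]
```

View pics/scene0.png

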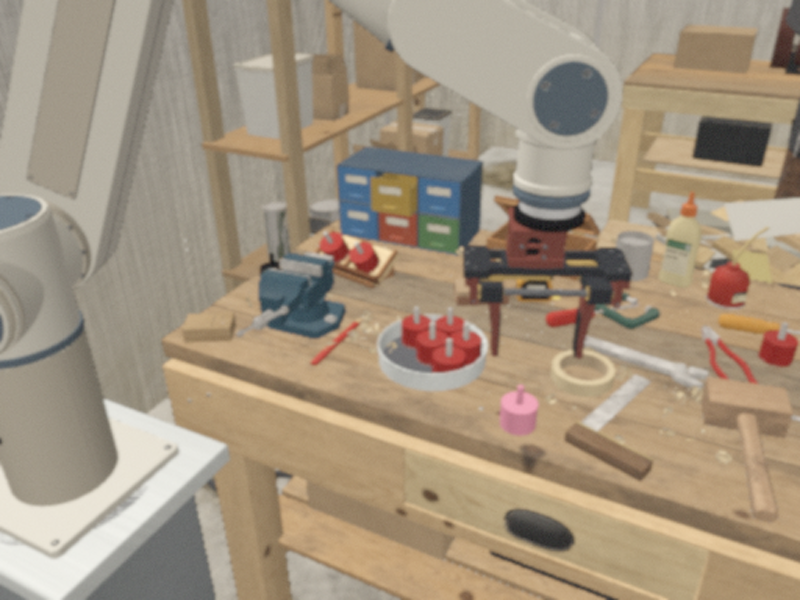

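View pics/top0.png

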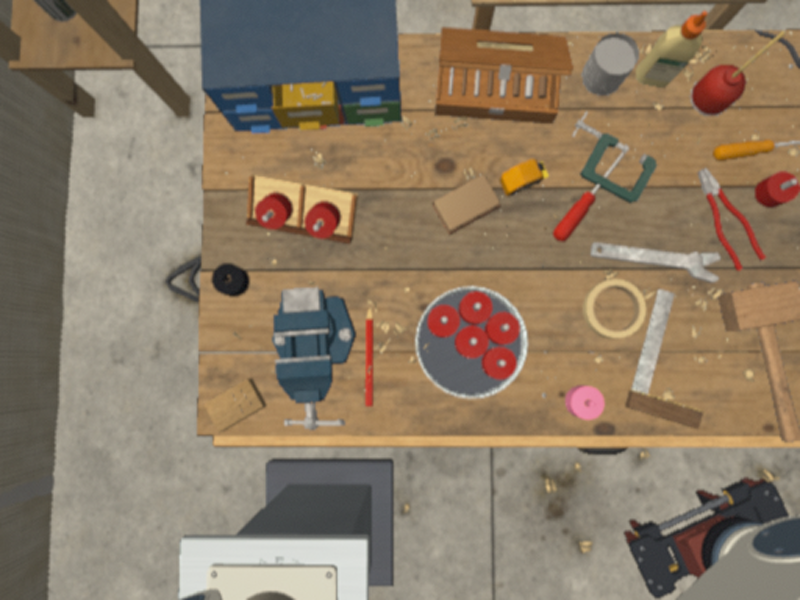

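The two targets on the rest are at about (272,210) and (322,220) in the top view (800x600). In the scene view they are at about (332,245) and (364,256).

Things that could be mistaken for them:
- The black saw at (230,280).
- The pink saw at (585,402).
- The lone red saw at (777,188).
- The red bottle at (718,90).
- The five saws in the tin, around (473,342), with open places at the lower left.

I choose the pair on the rest and will check them in a close crop.

```bash
cat > h.py <<'E'
import numpy as np,cv2
def load(n): return dict(np.load(n))
def cam(d):
    E=d["extrinsics"];R=E[:3,:3];return d["intrinsics"],R,-R.T@E[:3,3]
def ray(d,u,v):
    K,R,c=cam(d);r=R.T@np.linalg.inv(K)@[u,v,1];return c,r/np.linalg.norm(r)
def onz(d,u,v,z):
    c,r=ray(d,u,v);return c+r*(z-c[2])/r[2]
def proj(d,p):
    E=d["extrinsics"];q=d["intrinsics"]@(E[:3,:3]@np.asarray(p,float)+E[:3,3]);return q[:2]/q[2]
def tri(obs):
    A=0;b=0;L=[]
    for d,u,v in obs:
        c,r=ray(d,u,v);P=np.eye(3)-np.outer(r,r);A=A+P;b=b+P@c;L.append((c,P))
    x=np.linalg.solve(A,b);return x,[np.linalg.norm(P@(x-c)) for c,P in L]
def redmask(img):
    h=cv2.cvtColor(img,cv2.COLOR_RGB2HSV);return (((h[...,0]<8)|(h[...,0]>172))&(h[...,1]>150)&(h[...,2]>60)).astype(np.uint8)
def crop(d,x,y,w,h,s):
    im=cv2.resize(d["pixels"][y:y+h,x:x+w,::-1],None,fx=s,fy=s,interpolation=cv2.INTER_CUBIC).copy()
    for i in range(0,w,10): cv2.line(im,(i*s,0),(i*s,6 if i%50 else 14),(0,255,255),1)
    for i in range(0,h,10): cv2.line(im,(0,i*s),(6 if i%50 else 14,i*s),(0,255,255),1)
    return im
E
python3 - <<'E'
from h import *
s,t=load("scene0.npz"),load("top0.npz")
m=np.vstack([np.hstack([crop(t,150,100,80,60,5),crop(t,262,182,80,60,5)]),np.hstack([crop(s,190,140,80,60,5),crop(s,236,192,80,60,5)])])
cv2.imwrite("pics/m1.png",m)
for d,n in((t,"t"),(s,"s")):
    k,l,st,c=cv2.connectedComponentsWithStats(redmask(d["pixels"]))
    print(n,[(st[i].tolist(),c[i].round(1).tolist()) for i in range(1,k) if st[i,4]>60])
E
```

```text
t [([444, 42, 33, 30, 700], [459.3, 56.7]), ([483, 110, 29, 22, 394], [496.1, 121.4]), ([460, 121, 30, 45, 186], [475.0, 143.3]), ([354, 123, 27, 31, 332], [366.7, 138.5]), ([164, 124, 22, 23, 349], [174.9, 134.6]), ([453, 125, 22, 48, 190], [462.2, 148.9]), ([195, 130, 22, 23, 341], [206.1, 140.5]), ([274, 187, 58, 55, 1500], [305.9, 212.5]), ([234, 205, 5, 55, 260], [235.9, 231.6])]
s [([244, 139, 22, 17, 126], [254.9, 147.8]), ([206, 149, 17, 18, 139], [214.8, 158.2]), ([225, 156, 16, 18, 167], [233.4, 165.6]), ([454, 170, 25, 25, 411], [465.3, 181.9]), ([350, 199, 19, 10, 143], [359.1, 203.1]), ([258, 203, 49, 34, 899], [281.7, 220.1]), ([487, 212, 23, 22, 350], [497.5, 223.3])]
```

View pics/m1.png

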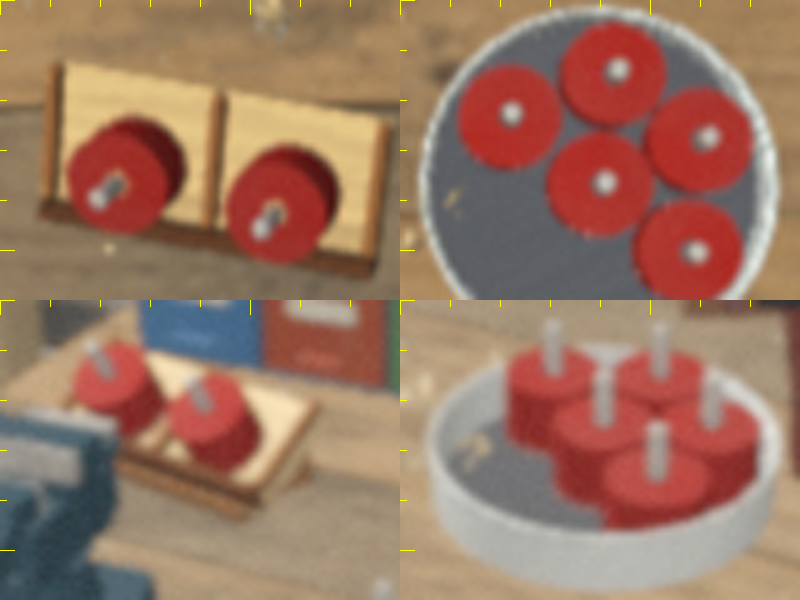

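The crop shows the two red saws on the rest: shank tips in native top pixels at about (169.4,139.6) and (202.4,145.6), in the scene at (208.2,149.0) and (227.2,156.4). The tin has five saws, with its open places at the lower left.

```bash
python3 - <<'E'
from h import *
np.set_printoptions(precision=2,suppress=True)
s,t=load("scene0.npz"),load("top0.npz")
P={}
for n,a,b in(("tipA",(169.4,139.6),(208.2,149)),("baseA",(173,136.4),(212.2,155.2)),("tipB",(202.4,145.6),(227.2,156.4)),("baseB",(204.6,142.6),(231.6,161.6))):
    x,e=tri([(t,*a),(s,*b)]);P[n]=x;print(n,x,np.round(e,1))
for k in "AB":
    v=P["tip"+k]-P["base"+k];print(k,"axis",v,np.linalg.norm(v))
w=P["tipA"]-P["tipB"];print("sep",w,np.linalg.norm(w),np.degrees(np.arctan2(-w[0],w[1])))
# ledge direction and board ends
l=onz(t,158,142.4,16);r=onz(t,225,154,16);v=l-r;print("ledge",l,r,np.degrees(np.arctan2(-v[0],v[1])))
T=[onz(t,*p,73) for p in((303,218.4),(284.4,204.6),(305.6,195.8),(323.6,209.4),(321.4,232.4))]
for p in T: 
    d=p-T[0];print("tin",p,np.hypot(*d[:2]),np.degrees(np.arctan2(d[1],d[0])),proj(s,p))
# rim
h=cv2.cvtColor(t["pixels"],cv2.COLOR_RGB2HSV);m=((h[...,1]<40)&(h[...,2]>150)).astype(np.uint8)
m[:, :255]=0;m[:,345:]=0;m[:175]=0;m[262:]=0
k,lab,st,_=cv2.connectedComponentsWithStats(m);i=1+np.argmax(st[1:,4])
pts=cv2.convexHull(np.argwhere(lab==i)[:,::-1].astype(np.int32))
e=cv2.fitEllipse(pts);print(e,onz(t,*e[0],34))
E
```

```text
tipA [677.98   0.73  93.42] [0.5 0.5]
baseA [693.41  -2.06  65.5 ] [1.3 1.3]
tipB [662.22 -81.    90.02] [0.8 0.8]
baseB [676.52 -84.86  66.51] [1.7 1.7]
A axis [-15.43   2.79  27.92] 32.019437372372984
B axis [-14.3    3.86  23.5 ] 27.780548113386427
sep [15.76 81.74  3.4 ] 83.31098380597346 -10.910897570614692
ledge [688.72  51.84  16.  ] [ 655.66 -130.96   16.  ] -10.251128400302727
tin [ 479.57 -333.68   73.  ] 0.0 0.0 [276.06 206.49]
tin [ 514.35 -287.42   73.  ] 57.87444098332023 53.062645287926195 [265.97 196.64]
tin [ 536.38 -340.9    73.  ] 57.26718785156713 -7.248266347954055 [287.28 197.28]
tin [ 501.98 -385.49   73.  ] 56.45314702095583 -66.60707552836446 [297.7  206.98]
tin [ 444.58 -379.05   73.  ] 57.29493875998293 -127.63748711842163 [286.61 217.1 ]
((301.4530029296875, 218.7183074951172), (71.04487609863281, 71.89427947998047), 129.77330017089844) [ 479.93 -333.43   34.  ]
```

```bash
cat >> h.py <<'E'
from scipy.spatial.transform import Rotation as Ro
psi=np.radians(-10.5)
RX=np.array([np.cos(psi),np.sin(psi),0]);RY=np.array([np.sin(-psi),np.cos(psi),0])
AX=-.5*RX+np.array([0,0,.866])          # shank direction on the rest
def frame(z,y): return np.column_stack([np.cross(y,z),y,z])
TILT=frame(-AX/np.linalg.norm(AX),-RY); DOWN=frame(np.array([0,0,-1.]),-RY)
def plan(o,gp,R,n,off=0):
    "per-row numbers taking grasp point to gp+off*axis"
    tgt=np.asarray(gp)-R[:,2]*(163+off)
    dp=(tgt-o["ee_pos"]); w=(Ro.from_matrix(R)*Ro.from_rotvec(o["orientation"]).inv()).as_rotvec()
    print("tcp",tgt.round(1),"dp",dp.round(1),"dw deg",np.degrees(w).round(2),"| row:",(dp/50/n).round(3),(np.degrees(w)/4/n).round(3))
E
python3 - <<'E'
from h import *
from workcell import readout
plan(readout.get_obs(),(682.4,-.1,84.2),TILT,15,70)
E
```

```text
tcp [567.8  21.1 286. ] dp [ 318.3  593.9 -118. ] dw deg [  3.37 -30.25 -33.27] | row: [ 0.424  0.792 -0.157] [ 0.056 -0.504 -0.554]
```

step_arm(targets=[[[0.424,0.792,0,0.056,-0.504,-0.554,0.5],[0.424,0.792,0,0.056,-0.504,-0.554,0.5],[0.424,0.792,0,0.056,-0.504,-0.554,0.5],[0.424,0.792,0,0.056,-0.504,-0.554,0.5],[0.424,0.792,0,0.056,-0.504,-0.554,0.5]]])

```text
t: 0.72
ee_pos: [356.0, -373.6, 404.4]
orientation: [3.095, 0.335, 0.276]
ft_force: [0.3, 0.2, 0.3]
width: 44.9
grasp_force: 0.0
```

step_arm(targets=[[[0.424,0.792,0,0.056,-0.504,-0.554,0.5],[0.424,0.792,0,0.056,-0.504,-0.554,0.5],[0.424,0.792,0,0.056,-0.504,-0.554,0.5],[0.424,0.792,0,0.056,-0.504,-0.554,0.5],[0.424,0.792,0,0.056,-0.504,-0.554,0.5]]])

```text
t: 1.35
ee_pos: [462.0, -175.6, 404.6]
orientation: [3.061, 0.028, 0.543]
ft_force: [0.6, 0.1, 0.3]
width: 44.2
grasp_force: 0.0
```

step_arm(targets=[[[0.424,0.792,-0.47,0.056,-0.504,-0.554,0.5],[0.424,0.792,-0.47,0.056,-0.504,-0.554,0.5],[0.424,0.792,-0.47,0.056,-0.504,-0.554,0.5],[0.424,0.792,-0.47,0.056,-0.504,-0.554,0.5],[0.424,0.792,-0.47,0.056,-0.504,-0.554,0.5]]])

```text
t: 1.98
ee_pos: [559.0, 3.8, 296.5]
orientation: [2.981, -0.25, 0.77]
ft_force: [0.4, -0.8, 0.1]
width: 44.1
grasp_force: 0.0
```

```bash
python3 - <<'E'
from h import *
from workcell import readout,get_image
o=readout.get_obs();plan(o,(682.4,-.1,84.2),TILT,1,70);print(o["qpos"].round(2),o["ft_force"],o["width"])
d=get_image("wrist");np.savez("w1.npz",**d)
im=cv2.resize(d["pixels"][...,::-1],(768,576),interpolation=cv2.INTER_CUBIC)
for p in((678,.7,92),(662.2,-81,91.5),(682.4,-.1,84.2)):
    u=proj(d,p);print(u);cv2.circle(im,tuple(int(x*1.5) for x in u),4,(0,255,0),1)
cv2.imwrite("pics/w1.png",im)
E
```

```text
tcp [567.8  21.1 286. ] dp [  8.9  17.3 -10.5] dw deg [ 0.42 -1.09 -0.77] | row: [ 0.178  0.346 -0.211] [ 0.105 -0.272 -0.192]
[ 0.01  0.43  1.99 -0.41  0.24  2.12] [ 0.40371598 -0.76683236  0.05010597] 44.08725979678107
[224.61973665 205.40633128]
[337.92824057 208.19493459]
[225.5249474  201.13654392]
```

View pics/w1.png

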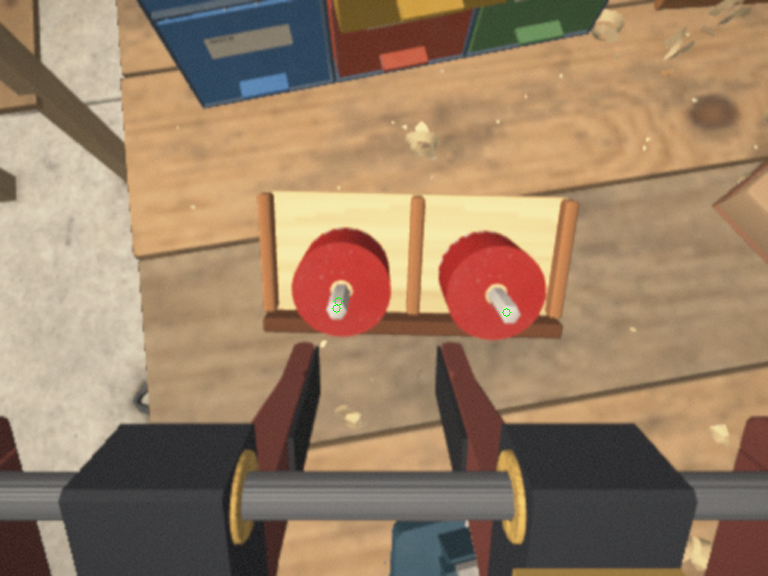

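The wrist view shows the two shank tips at about (336,309) and (507,313), which matches the projected estimates. Next I settle the arm and then approach.

step_arm(targets=[[[0,0,0,0,0,0,0.5],[0,0,0,0,0,0,0.5],[0,0,0,0,0,0,0.5],[0,0,0,0,0,0,0.5],[0,0,0,0,0,0,0.5]]])

```text
t: 2.65
ee_pos: [558.6, 1.8, 298.1]
orientation: [2.98, -0.25, 0.77]
ft_force: [-0.1, 0.3, -0.1]
width: 43.6
grasp_force: 0.0
```

```bash
python3 - <<'E'
from h import *
from workcell import readout
o=readout.get_obs();plan(o,(682.4,-.1,84.2),TILT,5,40);print(o["qpos"].round(2))
E
```

```text
tcp [582.6  18.4 260. ] dp [ 24.   16.6 -38.1] dw deg [ 0.46 -1.05 -0.73] | row: [ 0.096  0.066 -0.152] [ 0.023 -0.053 -0.036]
[ 0.    0.43  1.99 -0.4   0.24  2.11]
```

step_arm(targets=[[[0.1,0.07,-0.15,0.02,-0.05,-0.04,0.5],[0.1,0.07,-0.15,0.02,-0.05,-0.04,0.5],[0.1,0.07,-0.15,0.02,-0.05,-0.04,0.5],[0.1,0.07,-0.15,0.02,-0.05,-0.04,0.5],[0.1,0.07,-0.15,0.02,-0.05,-0.04,0.5]]])

```text
t: 3.28
ee_pos: [583.9, 19.7, 260.1]
orientation: [2.976, -0.274, 0.796]
ft_force: [0.2, 1.0, 0.3]
width: 43.9
grasp_force: 0.0
```

```bash
python3 - <<'E'
from h import *
from workcell import readout,get_image
o=readout.get_obs();plan(o,(682.4,-.1,84.2),TILT,10,0);print(o["qpos"].round(2))
d=get_image("wrist");np.savez("w2.npz",**d)
R=Ro.from_rotvec(o["orientation"]).as_matrix()
print(proj(d,(678,.7,92)),proj(d,(691.7,-1.8,68)))
g=o["ee_pos"]+163*R[:,2];print("grasp pt now",g,"px",proj(d,g),"line fwd",proj(d,g+40*R[:,2]))
cv2.imwrite("pics/w2.png",crop(d,150,150,160,120,5))
E
```

```text
tcp [602.3  14.8 225.4] dp [ 18.4  -4.9 -34.7] dw deg [ 0.05 -0.07  0.05] | row: [ 0.037 -0.01  -0.069] [ 0.001 -0.002  0.001]
[ 0.04  0.53  1.95 -0.62  0.19  2.38]
[252.80952995 236.81780328] [252.53708386 219.01495736]
grasp pt now [663.8104476    4.62378847 118.82368857] px [250.6679728  261.75992935] line fwd [250.82212117 229.3053372 ]
```

View pics/w2.png

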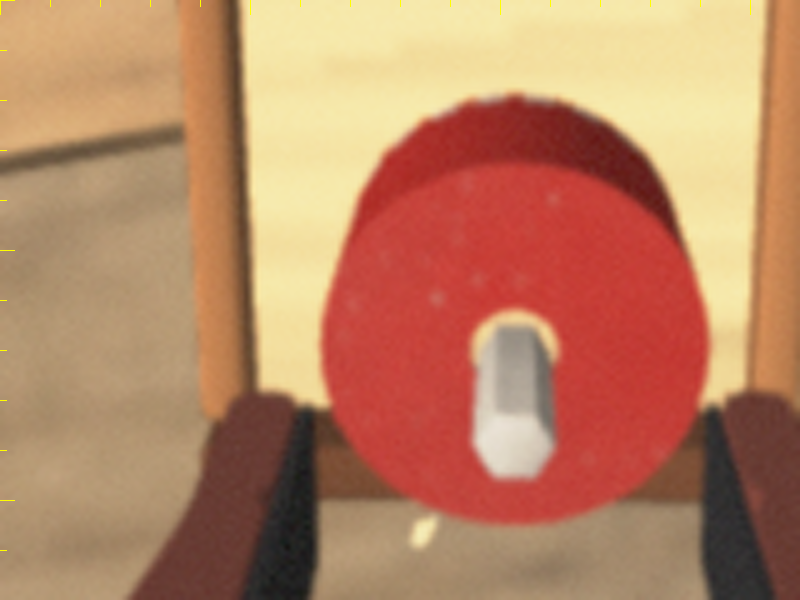

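The close crop confirms the red saw, with its hex shank tip at about (253,240) native, roughly 2 mm from the estimate. The fingers would close on the hex corners and joint 6 is near its limit, so I turn the grasp 30° about the shank axis.

```bash
cat >> h.py <<'E'
S=Ro.from_rotvec(AX/np.linalg.norm(AX)*np.radians(30)).as_matrix();TILT=S@TILT
DOWN=Ro.from_rotvec([0,0,np.radians(30)]).as_matrix()@DOWN
E
python3 - <<'E'
from h import *
from workcell import readout
plan(readout.get_obs(),(682.4,-.1,84.2),TILT,10,25)
E
```

```text
tcp [590.  17. 247.] dp [  5.9  -3.  -12.3] dw deg [-14.69   2.66  26.03] | row: [ 0.012 -0.006 -0.025] [-0.367  0.066  0.651]
```

step_arm(targets=[[[0.012,-0.006,-0.025,-0.367,0.066,0.651,0.5],[0.012,-0.006,-0.025,-0.367,0.066,0.651,0.5],[0.012,-0.006,-0.025,-0.367,0.066,0.651,0.5],[0.012,-0.006,-0.025,-0.367,0.066,0.651,0.5],[0.012,-0.006,-0.025,-0.367,0.066,0.651,0.5]]])

```text
t: 3.95
ee_pos: [586.6, 18.0, 254.2]
orientation: [2.926, 0.117, 0.765]
ft_force: [0.2, 0.2, 0.6]
width: 44.0
grasp_force: 0.0
```

step_arm(targets=[[[0.012,-0.006,-0.025,-0.367,0.066,0.651,0.5],[0.012,-0.006,-0.025,-0.367,0.066,0.651,0.5],[0.012,-0.006,-0.025,-0.367,0.066,0.651,0.5],[0.012,-0.006,-0.025,-0.367,0.066,0.651,0.5],[0.012,-0.006,-0.025,-0.367,0.066,0.651,0.5]]])

```text
t: 4.58
ee_pos: [589.7, 16.5, 247.9]
orientation: [2.83, 0.489, 0.723]
ft_force: [0.8, 0.5, 0.1]
width: 44.0
grasp_force: 0.0
```

```bash
python3 - <<'E'
from h import *
from workcell import readout
o=readout.get_obs();plan(o,(682,-.1,84.2),TILT,5,3);print(o["qpos"].round(2))
E
```

```text
tcp [600.4  15.  228. ] dp [ 10.7  -1.5 -20. ] dw deg [ 0.05  0.03 -0.1 ] | row: [ 0.043 -0.006 -0.08 ] [ 0.002  0.001 -0.005]
[ 0.03  0.55  1.94 -0.67  0.17  1.89]
```

step_arm(targets=[[[0.043,-0.006,-0.08,0,0,0,0.5],[0.043,-0.006,-0.08,0,0,0,0.5],[0.043,-0.006,-0.08,0,0,0,0.5],[0.043,-0.006,-0.08,0,0,0,0.5],[0.043,-0.006,-0.08,0,0,0,0.5]]])

```text
t: 5.2
ee_pos: [600.6, 15.2, 227.4]
orientation: [2.831, 0.487, 0.723]
ft_force: [1.4, -0.9, -0.4]
width: 44.0
grasp_force: 0.0
```

```bash
python3 - <<'E'
from h import *
from workcell import readout,get_image
o=readout.get_obs();plan(o,(682,-.1,84.2),TILT,5,3);print(o["qpos"].round(2))
d=get_image("wrist");s=get_image("scene")
a=crop(d,190,170,130,130,3);b=crop(s,180,110,80,78,5)
cv2.imwrite("pics/w3.png",np.hstack([a,b]))
E
```

```text
tcp [600.4  15.  228. ] dp [-0.2 -0.2  0.6] dw deg [-0.01  0.03 -0.01] | row: [-0.001 -0.001  0.002] [-0.001  0.001 -0.001]
[ 0.03  0.6   1.92 -0.77  0.15  1.99]
```

View pics/w3.png

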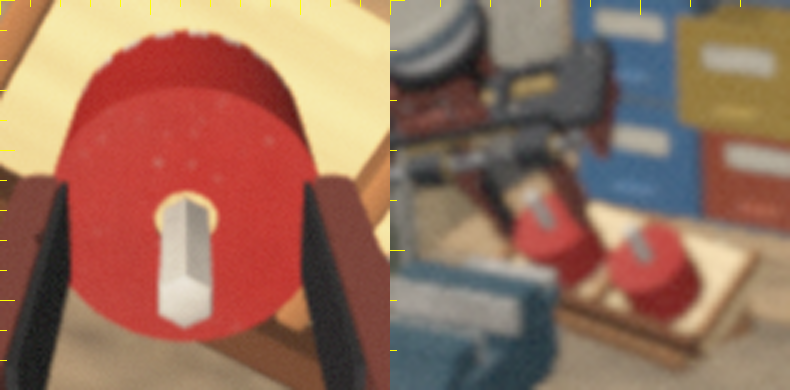

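The shank tip is centred between the pads at crop position (185,300), with its flats facing them and the tips clear of the cup. I close the gripper, then lift along the shank axis.

step_arm(targets=[[[0,0,0,0,0,0,0],[0,0,0,0,0,0,0],[0,0,0,0,0,0,0],[0,0,0,0,0,0,0],[0,0,0,0,0,0,0]]])

```text
t: 5.92
ee_pos: [600.4, 15.2, 227.9]
orientation: [2.831, 0.487, 0.723]
ft_force: [-1.4, -0.3, 1.5]
width: 9.1
grasp_force: 30.0
```

step_arm(targets=[[[-0.1,0.02,0.18,0,0,0,0],[-0.1,0.02,0.18,0,0,0,0],[-0.15,0.03,0.26,0,0,0,0],[-0.2,0.03,0.35,0,0,0,0],[-0.2,0.03,0.35,0,0,0,0]]])

```text
t: 6.55
ee_pos: [562.0, 21.7, 293.4]
orientation: [2.832, 0.487, 0.719]
ft_force: [0.3, -1.2, -3.1]
width: 9.4
grasp_force: 30.0
```

```bash
python3 - <<'E'
from h import *
from workcell import readout
o=readout.get_obs();print(o["width"],o["grasp_force"],o["ft_force"],o["qpos"].round(2))
plan(o,(457,-280,140),DOWN,10,0)
E
```

```text
9.41754103485148 29.99935358762741 [ 0.30005727 -1.21119135 -3.09714708] [ 0.04  0.44  1.98 -0.51  0.23  1.74]
tcp [ 457. -280.  303.] dp [-105.  -301.7    9.6] dw deg [ 5.47 29.39 -0.  ] | row: [-0.21  -0.603  0.019] [ 0.137  0.735 -0.   ]
```

step_arm(targets=[[[-0.21,-0.603,0.14,0.137,0.735,0,0],[-0.21,-0.603,0.14,0.137,0.735,0,0],[-0.21,-0.603,0.14,0.137,0.735,0,0],[-0.21,-0.603,0.14,0.137,0.735,0,0],[-0.21,-0.603,0.14,0.137,0.735,0,0]]])

```text
t: 7.18
ee_pos: [509.9, -128.8, 328.2]
orientation: [2.985, 0.513, 0.374]
ft_force: [1.0, -0.7, -3.4]
width: 9.3
grasp_force: 30.0
```

step_arm(targets=[[[-0.21,-0.603,0,0.137,0.735,0,0],[-0.21,-0.603,0,0.137,0.735,0,0],[-0.21,-0.603,0,0.137,0.735,0,0],[-0.21,-0.603,0,0.137,0.735,0,0],[-0.21,-0.603,0,0.137,0.735,0,0]]])

```text
t: 7.8
ee_pos: [457.6, -279.6, 328.0]
orientation: [-3.096, -0.532, -0.002]
ft_force: [0.5, -0.1, -3.8]
width: 9.1
grasp_force: 30.0
```

step_arm(targets=[[[0,0,0,0,0,0,0],[0,0,0,0,0,0,0],[0,0,0,0,0,0,0],[0,0,0,0,0,0,0],[0,0,0,0,0,0,0]]])

```text
t: 8.43
ee_pos: [458.5, -278.3, 328.5]
orientation: [3.095, 0.533, 0.006]
ft_force: [-0.0, 0.3, -3.8]
width: 9.2
grasp_force: 30.0
```

```bash
python3 - <<'E'
from h import *
from workcell import readout,get_image
np.set_printoptions(precision=2,suppress=True)
o=readout.get_obs();plan(o,(457,-280,164),DOWN,5,0);print(o["qpos"].round(2),o["width"])
w=get_image("wrist");s=get_image("scene");np.savez("w4.npz",**w);np.savez("s4.npz",**s)
a=crop(w,56,140,400,244,1);a=cv2.resize(w["pixels"][...,::-1],(440,330),interpolation=cv2.INTER_AREA)
b=cv2.resize(crop(s,240,150,90,84,4),(356,330))
cv2.imwrite("pics/w4.png",np.hstack([a,b]))
E
```

```text
tcp [ 457. -280.  327.] dp [-1.5 -1.7 -1.5] dw deg [ 0.03  0.24 -0.04] | row: [-0.01 -0.01 -0.01] [ 0.    0.01 -0.  ]
[-0.57  0.4   1.88  0.    0.86  0.66] 9.191083817428051
```

View pics/w4.png

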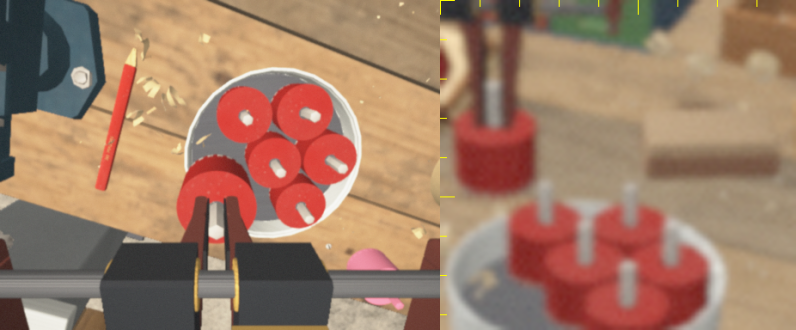

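The saw hangs upright in the grip at about (215,200) in the wrist panel, and the open places beside it are free. Next I measure how the saw sits in the grip and check the tin from close by.

```bash
cat > m.py <<'E'
from h import *
from workcell import readout
np.set_printoptions(precision=1,suppress=True)
def check(w,o,mids):
    im=w["pixels"];hsv=cv2.cvtColor(im,cv2.COLOR_RGB2HSV)
    m=((hsv[...,1]<70)&(hsv[...,2]>120)).astype(np.uint8)
    red=cv2.dilate(redmask(im),np.ones((3,3)))
    k,l,st,c=cv2.connectedComponentsWithStats(m)
    for p in mids:
        q=proj(w,(*p,58));i=[j for j in range(1,k) if 20<st[j,4]<900 and np.hypot(*(c[j]-q))<14]
        for j in i: print("pred",q,"blob",c[j],st[j,4],"-> xy",onz(w,*c[j],58)[:2],"vs",np.array(p))
    R=Ro.from_rotvec(o["orientation"]).as_matrix();g=o["ee_pos"]+163*R[:,2]
    for z in(70-61,-21,-61): print("axis at",z,proj(w,g-R[:,2]*(z)))
    u=int(round(proj(w,g+R[:,2]*21)[0]));v0=int(proj(w,g+R[:,2]*61)[1])
    print("col",u,"tool x",R[:,0],"far edge pred teeth/top",[proj(w,g+R[:,2]*d+s*27*R[:,0]) for d in(61,21) for s in(1,-1)])
    print([(v,im[v,u-12:u-8].mean(0).astype(int).tolist()) for v in range(150,290,2)])
E
python3 - <<'E'
from m import *
w=load("w4.npz")
c=np.array([479.6,-333.6]);mids=[c]+[c+58*np.array([np.cos(a),np.sin(a)]) for a in np.radians([52.9,-7.1,-67.1,-127.1])]
check(w,readout.get_obs(),mids)
E
```

```text
pred [321.3 194.5] blob [322.6 195.2] 240 -> xy [ 479.4 -334.9] vs [ 479.6 -333.6]
pred [285.2 136.4] blob [285.6 136.4] 194 -> xy [ 514.7 -287.6] vs [ 514.6 -287.3]
pred [358.7 132.1] blob [360.1 133. ] 276 -> xy [ 536.9 -342.2] vs [ 537.2 -340.8]
pred [390.8 190.6] blob [391.  190.9] 299 -> xy [ 502.1 -387.3] vs [ 502.2 -387. ]
pred [353.6 246.5] blob [354.4 247.3] 267 -> xy [ 444.1 -380.9] vs [ 444.6 -379.9]
axis at 9 [251.7 270.4]
axis at -21 [251.7 242.3]
axis at -61 [251.6 216. ]
col 252 tool x [0.9 0.3 0. ] far edge pred teeth/top [array([251.7, 178.8]), array([251.6, 250.6]), array([251.7, 198.1]), array([251.6, 282.6])]
[(150, [121, 119, 119]), (152, [121, 119, 119]), (154, [121, 118, 118]), (156, [145, 135, 124]), (158, [174, 154, 127]), (160, [138, 130, 122]), (162, [122, 120, 119]), (164, [120, 118, 119]), (166, [121, 119, 119]), (168, [122, 120, 120]), (170, [125, 122, 121]), (172, [123, 121, 119]), (174, [121, 119, 118]), (176, [120, 117, 117]), (178, [122, 121, 120]), (180, [144, 132, 127]), (182, [177, 104, 95]), (184, [169, 51, 44]), (186, [169, 48, 42]), (188, [167,
[... 396 characters left out ...]
 99, 88]), (226, [220, 78, 67]), (228, [218, 74, 65]), (230, [165, 66, 60]), (232, [111, 57, 52]), (234, [98, 54, 51]), (236, [82, 55, 52]), (238, [73, 63, 59]), (240, [74, 65, 61]), (242, [70, 64, 61]), (244, [72, 66, 61]), (246, [71, 63, 60]), (248, [67, 62, 59]), (250, [70, 66, 62]), (252, [71, 66, 64]), (254, [73, 68, 65]), (256, [80, 77, 72]), (258, [83, 78, 74]), (260, [91, 85, 81]), (262, [92, 87, 81]), (264, [103, 97, 91]), (266, [114, 111, 103]), (268, [116, 112, 105]), (270, [116, 111, 105]), (272, [116, 112, 104]), (274, [104, 90, 84]), (276, [90, 52, 49]), (278, [88, 47, 45]), (280, [98, 47, 46]), (282, [97, 59, 51]), (284, [95, 77, 62]), (286, [93, 79, 62]), (288, [90, 75, 62])]
```

Everything agrees to about 1 mm, and the saw is aligned with the tool. I correct the offset and go down.

step_arm(targets=[[[-0.012,-0.018,-0.1,0,0.02,0,0],[-0.012,-0.018,-0.2,0,0.02,0,0],[-0.01,-0.018,-0.2,0,0.02,0,0],[0,0,-0.2,0,0,0,0],[0,0,-0.2,0,0,0,0]]])

```text
t: 9.15
ee_pos: [456.6, -281.5, 282.5]
orientation: [3.096, 0.532, -0.001]
ft_force: [0.7, 0.2, -3.9]
width: 9.1
grasp_force: 30.0
```

```bash
python3 - <<'E'
from h import *
from workcell import readout
plan(readout.get_obs(),(456.8,-281.1,74),DOWN,5,0)
E
```

```text
tcp [ 456.8 -281.1  237. ] dp [  0.2   0.4 -45.5] dw deg [ 0.01 -0.03  0.01] | row: [ 0.001  0.001 -0.182] [ 0.    -0.002  0.   ]
```

step_arm(targets=[[[0,0,-0.18,0,0,0,0],[0,0,-0.18,0,0,0,0],[0,0,-0.18,0,0,0,0],[0,0,-0.18,0,0,0,0],[0,0,-0.14,0,0,0,0]]])

```text
t: 9.78
ee_pos: [456.6, -281.4, 239.8]
orientation: [3.096, 0.532, -0.001]
ft_force: [-0.5, 0.0, -4.3]
width: 9.3
grasp_force: 30.0
```

step_arm(targets=[[[0,0,-0.02,0,0,0,0],[0,0,-0.03,0,0,0,0],[0,0,-0.03,0,0,0,0],[0,0,-0.03,0,0,0,0],[0,0,-0.03,0,0,0,0]]])

```text
t: 10.4
ee_pos: [456.7, -281.5, 233.5]
orientation: [3.096, 0.532, -0.0]
ft_force: [-0.3, 0.1, -3.0]
width: 9.3
grasp_force: 30.0
```

step_arm(targets=[[[0,0,-0.02,0,0,0,0],[0,0,-0.02,0,0,0,0],[0,0,-0.02,0,0,0,0],[0,0,-0.01,0,0,0,0],[0,0,0,0,0,0,0]]])

```text
t: 11.02
ee_pos: [456.7, -281.5, 230.0]
orientation: [3.096, 0.532, -0.0]
ft_force: [0.2, -0.5, -2.9]
width: 9.1
grasp_force: 30.0
```

step_arm(targets=[[[0,0,-0.01,0,0,0,0],[0,0,-0.01,0,0,0,0],[0,0,-0.01,0,0,0,0],[0,0,0,0,0,0,0],[0,0,0,0,0,0,0]]])

```text
t: 11.65
ee_pos: [456.7, -281.5, 228.5]
orientation: [3.096, 0.532, -0.0]
ft_force: [0.2, 0.1, -3.7]
width: 9.2
grasp_force: 30.0
```

step_arm(targets=[[[0,0,-0.01,0,0,0,0],[0,0,-0.01,0,0,0,0],[0,0,-0.01,0,0,0,0],[0,0,0,0,0,0,0],[0,0,0,0,0,0,0]]])

```text
t: 12.28
ee_pos: [456.6, -281.6, 227.8]
orientation: [3.096, 0.532, -0.0]
ft_force: [-3.9, 0.5, 7.5]
width: 9.1
grasp_force: 30.0
```

There is contact at z=228, against about 227 expected for the floor. I release slightly and go up.

step_arm(targets=[[[0,0,0,0,0,0,0.3],[0,0,0,0,0,0,0.3],[0,0,0,0,0,0,0.3],[0,0,0,0,0,0,0.3],[0,0,0.05,0,0,0,0.3]]])

```text
t: 12.9
ee_pos: [456.6, -281.4, 229.4]
orientation: [3.096, 0.532, -0.001]
ft_force: [-0.5, -0.5, -0.7]
width: 26.3
grasp_force: 0.0
```

step_arm(targets=[[[0,0,0.3,0,0,0,0.3],[0,0,0.4,0,0,0,0.3],[0,0,0.4,0,0,0,0.3],[0,0,0.4,0,0,0,0.3],[0,0,0.4,0,0,0,0.5]]])

```text
t: 13.52
ee_pos: [456.6, -281.5, 326.3]
orientation: [3.095, 0.532, 0.001]
ft_force: [-0.2, -0.8, -0.0]
width: 33.3
grasp_force: 0.0
```

```bash
python3 - <<'E'
from m import *
from workcell import get_image
o=readout.get_obs();print(o["ee_pos"],o["ft_force"])
w=get_image("wrist");np.savez("w5.npz",**w);np.savez("t5.npz",**get_image("top"))
c=np.array([479.4,-334.7]);mids=[c]+[c+58*np.array([np.cos(a),np.sin(a)]) for a in np.radians([112.9,52.9,-7.1,-67.1,-127.1])]
import io,contextlib
f=io.StringIO()
with contextlib.redirect_stdout(f): check(w,o,mids)
print("\n".join(x for x in f.getvalue().split("\n") if x.startswith("pred")))
plan(o,(665,-82,82.5),TILT,10,60)
E
```

```text
[ 456.6 -281.5  326.3] [-0.2 -0.8 -0. ]
pred [320.7 191.7] blob [320.9 191.8] 245 -> xy [ 479.3 -334.9] vs [ 479.4 -334.7]
pred [250.9 195.6] blob [251.3 196.3] 217 -> xy [ 456.3 -281.8] vs [ 456.8 -281.3]
pred [284.1 132.7] blob [283.4 132.1] 194 -> xy [ 514.6 -287.8] vs [ 514.4 -288.4]
pred [358.6 128.3] blob [358.8 128.4] 279 -> xy [ 536.9 -342.1] vs [ 537.  -341.9]
pred [391.1 187.7] blob [390.2 187.3] 310 -> xy [ 502.1 -387.2] vs [ 502.  -388.1]
pred [353.4 244.3] blob [353.2 244.5] 272 -> xy [ 444.2 -380.9] vs [ 444.4 -381. ]
tcp [555.4 -61.7 275.6] dp [ 98.7 219.8 -50.6] dw deg [ -5.4 -29.5   0. ] | row: [ 0.2  0.4 -0.1] [-0.1 -0.7  0. ]
```

```bash
python3 - <<'E'
from h import *
from workcell import readout
plan(readout.get_obs(),(665,-82.2,86.8),TILT,15,50)
E
```

```text
tcp [560.3 -62.8 271.3] dp [103.  219.1 -56.1] dw deg [ -5.29 -29.27   0.04] | row: [ 0.137  0.292 -0.075] [-0.088 -0.488  0.001]
```

step_arm(targets=[[[0.137,0.292,0,-0.088,-0.488,0,0.5],[0.137,0.292,0,-0.088,-0.488,0,0.5],[0.137,0.292,0,-0.088,-0.488,0,0.5],[0.137,0.292,0,-0.088,-0.488,0,0.5],[0.137,0.292,0,-0.088,-0.488,0,0.5]]])

```text
t: 14.25
ee_pos: [490.9, -207.9, 324.2]
orientation: [3.027, 0.52, 0.251]
ft_force: [-0.4, -0.3, -0.1]
width: 43.6
grasp_force: 0.0
```

step_arm(targets=[[[0.137,0.292,-0.11,-0.088,-0.488,0,0.5],[0.137,0.292,-0.11,-0.088,-0.488,0,0.5],[0.137,0.292,-0.11,-0.088,-0.488,0,0.5],[0.137,0.292,-0.11,-0.088,-0.488,0,0.5],[0.137,0.292,-0.11,-0.088,-0.488,0,0.5]]])

```text
t: 14.88
ee_pos: [525.1, -134.9, 296.6]
orientation: [2.94, 0.505, 0.491]
ft_force: [-0.6, -0.3, -0.9]
width: 44.1
grasp_force: 0.0
```

step_arm(targets=[[[0.137,0.292,-0.11,-0.088,-0.488,0,0.5],[0.137,0.292,-0.11,-0.088,-0.488,0,0.5],[0.137,0.292,-0.11,-0.088,-0.488,0,0.5],[0.137,0.292,-0.11,-0.088,-0.488,0,0.5],[0.137,0.292,-0.11,-0.088,-0.488,0,0.5]]])

```text
t: 15.5
ee_pos: [559.4, -61.9, 269.0]
orientation: [2.836, 0.487, 0.719]
ft_force: [-0.3, -0.2, -0.5]
width: 43.7
grasp_force: 0.0
```

```bash
python3 - <<'E'
from h import *
from workcell import readout
o=readout.get_obs();plan(o,(665,-82.2,86.8),TILT,5,25);print(o["qpos"].round(2))
E
```

```text
tcp [572.6 -65.1 249.6] dp [ 13.2  -3.1 -19.4] dw deg [-0.18 -0.19 -0.02] | row: [ 0.053 -0.013 -0.078] [-0.009 -0.01  -0.001]
[-0.13  0.49  1.99 -0.19  0.14  1.28]
```

```bash
cat >> h.py <<'E'
q=min((Ro.from_rotvec([0,np.radians(a),0]).as_matrix() for a in(3,-3)),key=lambda m:(TILT@m)[2,2])
TILTB=TILT@q; DOWNB=DOWN@q
E
python3 - <<'E'
from h import *
from workcell import readout
o=readout.get_obs();plan(o,(665,-82.2,86.8),TILTB,5,25);print(TILT[:,2],TILTB[:,2],DOWNB[:,2])
E
```

```text
tcp [580.9 -61.6 253.6] dp [ 21.5   0.3 -15.4] dw deg [-0.98  2.6  -0.77] | row: [ 0.086  0.001 -0.062] [-0.049  0.13  -0.038]
[ 0.49163827 -0.09111977 -0.86601905] [ 0.44760136 -0.10957163 -0.88749484] [-0.04933404 -0.0174701  -0.99862953]
```

step_arm(targets=[[[0.086,0.001,-0.062,-0.049,0.13,-0.038,0.5],[0.086,0.001,-0.062,-0.049,0.13,-0.038,0.5],[0.086,0.001,-0.062,-0.049,0.13,-0.038,0.5],[0.086,0.001,-0.062,-0.049,0.13,-0.038,0.5],[0.086,0.001,-0.062,-0.049,0.13,-0.038,0.5]]])

```text
t: 16.12
ee_pos: [581.2, -62.5, 253.8]
orientation: [2.842, 0.478, 0.644]
ft_force: [-0.2, -0.3, 0.5]
width: 43.8
grasp_force: 0.0
```

```bash
python3 - <<'E'
from h import *
from workcell import readout,get_image
np.set_printoptions(precision=1,suppress=True)
o=readout.get_obs();plan(o,(665,-82.2,86.8),TILTB,5,1);print(o["qpos"].round(2))
w=get_image("wrist");A=AX/np.linalg.norm(AX);G=np.array([665,-82.2,86.8])
im=crop(w,170,160,160,120,5)
for k,d in(("tip",9),("base",-21)):
    p=proj(w,G+d*A);print(k,p);cv2.circle(im,tuple(int(x) for x in (p-[170,160])*5),6,(0,255,0),1)
cv2.imwrite("pics/w6.png",im)
E
```

```text
tcp [591.6 -64.2 232.3] dp [ 10.4  -1.7 -21.5] dw deg [ 0.  -0.1  0. ] | row: [ 0.  -0.  -0.1] [ 0. -0.  0.]
[-0.1  0.5  1.9 -0.3  0.2  1.4]
tip [249.2 247.2]
base [249.5 223.3]
```

View pics/w6.png

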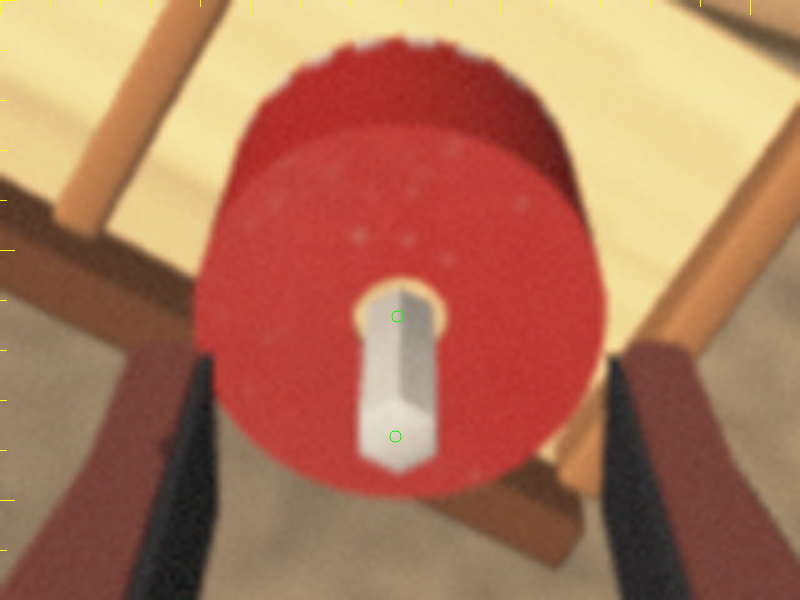

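The shank of the second saw matches the prediction: tip at crop (397,435), base at (400,317). I go in, grip and lift.

step_arm(targets=[[[0.042,-0.005,-0.086,0,0,0,0.5],[0.042,-0.005,-0.086,0,0,0,0.5],[0.042,-0.005,-0.086,0,0,0,0.5],[0.042,-0.005,-0.086,0,0,0,0.5],[0.04,-0.005,-0.086,0,0,0,0.5]]])

```text
t: 16.8
ee_pos: [591.4, -63.5, 232.2]
orientation: [2.842, 0.478, 0.645]
ft_force: [0.2, -0.3, -0.6]
width: 43.8
grasp_force: 0.0
```

step_arm(targets=[[[0,0,0,0,0,0,0],[0,0,0,0,0,0,0],[0,0,0,0,0,0,0],[0,0,0,0,0,0,0],[0,0,0,0,0,0,0]]])

```text
t: 17.42
ee_pos: [591.4, -63.5, 232.6]
orientation: [2.842, 0.478, 0.646]
ft_force: [-0.4, 0.0, -0.1]
width: 9.1
grasp_force: 30.0
```

step_arm(targets=[[[-0.1,0.02,0.18,0,0,0,0],[-0.1,0.02,0.18,0,0,0,0],[-0.15,0.03,0.26,0,0,0,0],[-0.2,0.03,0.35,0,0,0,0],[-0.2,0.03,0.35,0,0,0,0]]])

```text
t: 18.05
ee_pos: [552.7, -56.7, 299.4]
orientation: [2.843, 0.479, 0.644]
ft_force: [0.8, 0.1, -3.5]
width: 9.4
grasp_force: 30.0
```

```bash
python3 - <<'E'
from h import *
from workcell import readout
o=readout.get_obs();print(o["width"],o["grasp_force"],o["qpos"].round(2))
plan(o,(421.8,-327.7,164),DOWNB,10,0)
E
```

```text
9.427913076512315 29.993764758110046 [-0.11  0.42  1.99 -0.23  0.26  1.34]
tcp [ 429.8 -324.9  326.8] dp [-122.8 -268.1   27.3] dw deg [ 5.470e+00  2.941e+01 -1.000e-02] | row: [-0.246 -0.536  0.055] [ 0.137  0.735 -0.   ]
```

step_arm(targets=[[[-0.246,-0.536,0.11,0.137,0.735,0,0],[-0.246,-0.536,0.11,0.137,0.735,0,0],[-0.246,-0.536,0.11,0.137,0.735,0,0],[-0.246,-0.536,0.11,0.137,0.735,0,0],[-0.246,-0.536,0.11,0.137,0.735,0,0]]])

```text
t: 18.68
ee_pos: [491.1, -191.4, 326.9]
orientation: [2.986, 0.509, 0.294]
ft_force: [0.0, 0.4, -1.9]
width: 9.0
grasp_force: 30.0
```

step_arm(targets=[[[-0.246,-0.536,0,0.137,0.735,0,0],[-0.246,-0.536,0,0.137,0.735,0,0],[-0.246,-0.536,0,0.137,0.735,0,0],[-0.246,-0.536,0,0.137,0.735,0,0],[-0.246,-0.536,0,0.137,0.735,0,0]]])

```text
t: 19.3
ee_pos: [429.8, -325.3, 326.7]
orientation: [3.087, 0.531, -0.08]
ft_force: [0.2, -0.3, -1.4]
width: 9.3
grasp_force: 30.0
```

step_arm(targets=[[[0,0,0,0,0,0,0],[0,0,0,0,0,0,0],[0,0,0,0,0,0,0],[0,0,0,0,0,0,0],[0,0,0,0,0,0,0]]])

```text
t: 19.92
ee_pos: [431.0, -324.6, 326.0]
orientation: [3.086, 0.532, -0.079]
ft_force: [0.3, -0.2, -1.7]
width: 9.3
grasp_force: 30.0
```

```bash
python3 - <<'E'
from m import *
from workcell import get_image
o=readout.get_obs();plan(o,(421.8,-327.7,124),DOWNB,5,0);print(o["width"])
w=get_image("wrist");np.savez("w7.npz",**w)
import io,contextlib
f=io.StringIO()
c=np.array([479.4,-334.7]);mids=[c]+[c+58*np.array([np.cos(a),np.sin(a)]) for a in np.radians([112.9,52.9,-7.1,-67.1,-127.1])]
with contextlib.redirect_stdout(f): check(w,o,mids)
print("\n".join(x for x in f.getvalue().split("\n") if x.startswith("pred")))
# held cup: predicted edges for a plumb saw in the grip
R=Ro.from_rotvec(o["orientation"]).as_matrix();g=o["ee_pos"]+163*R[:,2];A=(R@q.T)[:,2];X=(R@q.T)[:,0];Y=R[:,1]
u=240;im=w["pixels"].astype(int)
for d in(62,22):
  P=[proj(w,g+A*d+27*(np.cos(t)*X+np.sin(t)*Y)) for t in np.linspace(-1.5,1.5,61)]
  print("pred edge at col",u,[p for p in sorted(P,key=lambda p:abs(p[0]-u))[:1]],"axis",proj(w,g+A*d))
print([(v,im[v,u-2:u+3].mean(0)[:2].astype(int).tolist()) for v in range(172,216,2)],"A",A)
cv2.imwrite("pics/w7.png",cv2.resize(w["pixels"][...,::-1],(768,576)))
E
```

```text
tcp [ 429.8 -324.9  286.8] dp [ -1.1  -0.3 -39.3] dw deg [-0.   0.1 -0.1] | row: [-0.  -0.  -0.2] [-0.  0. -0.]
9.321926592779606
pred [284.8 128. ] blob [284.8 127.8] 216 -> xy [ 479.5 -334.7] vs [ 479.4 -334.7]
pred [209.7 132.3] blob [209.8 133.2] 218 -> xy [ 456.2 -281.5] vs [ 456.8 -281.3]
pred [242.8  59.7] blob [242.2  59.4] 195 -> xy [ 514.5 -287.9] vs [ 514.4 -288.4]
pred [324.1  54.7] blob [324.3  54.9] 280 -> xy [ 536.9 -342. ] vs [ 537.  -341.9]
pred [360.6 123.6] blob [359.2 122.8] 299 -> xy [ 502.2 -386.8] vs [ 502.  -388.1]
pred [321.2 187.2] blob [320.8 187.2] 257 -> xy [ 444.3 -380.6] vs [ 444.4 -381. ]
pred edge at col 240 [array([239.5, 175.8])] axis [251.4 211.1]
pred edge at col 240 [array([239.3, 197.6])] axis [251.4 239.5]
[(172, [121, 118]), (174, [123, 121]), (176, [139, 122]), (178, [174, 84]), (180, [173, 50]), (182, [172, 47]), (184, [172, 47]), (186, [171, 48]), (188, [171, 48]), (190, [171, 48]), (192, [169, 46]), (194, [170, 47]), (196, [170, 46]), (198, [188, 58]), (200, [217, 75]), (202, [218, 75]), (204, [219, 77]), (206, [218, 76]), (208, [219, 77]), (210, [218, 74]), (212, [217, 74]), (214, [219, 76])] A [ 0.  0. -1.]
```

View pics/w7.png

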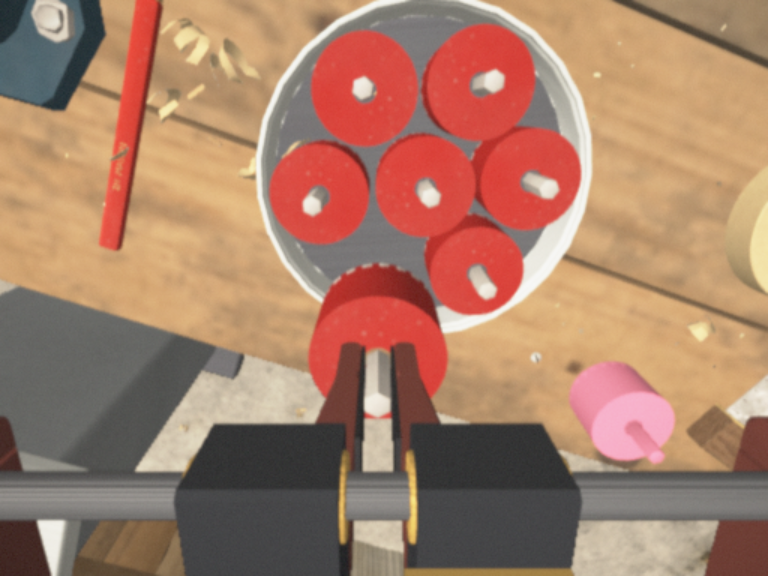

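Seen in the wrist image, the saw hangs plumb at about (378,340). The open place is between the neighbours at (318,200) and (482,270), and all measured positions are within about 1 mm. I go down.

step_arm(targets=[[[-0.006,0,-0.1,0,0,0,0],[-0.006,0,-0.2,0,0,0,0],[0,0,-0.2,0,0,0,0],[0,0,-0.2,0,0,0,0],[0,0,-0.2,0,0,0,0]]])

```text
t: 20.6
ee_pos: [430.1, -325.0, 280.1]
orientation: [3.087, 0.531, -0.08]
ft_force: [0.3, -0.1, -3.0]
width: 9.2
grasp_force: 30.0
```

```bash
python3 - <<'E'
from h import *
from workcell import readout
o=readout.get_obs();plan(o,(422.3,-327.4,78),DOWNB,5,0)
E
```

```text
tcp [ 430.3 -324.6  240.8] dp [  0.2   0.4 -39.3] dw deg [-0.02  0.04 -0.  ] | row: [ 0.001  0.002 -0.157] [-0.001  0.002 -0.   ]
```

step_arm(targets=[[[0.002,0.002,-0.16,0,0,0,0],[0.002,0.002,-0.16,0,0,0,0],[0,0.002,-0.16,0,0,0,0],[0,0,-0.16,0,0,0,0],[0,0,-0.14,0,0,0,0]]])

```text
t: 21.22
ee_pos: [430.4, -324.7, 241.5]
orientation: [3.086, 0.53, -0.079]
ft_force: [-0.9, 0.0, -2.3]
width: 9.3
grasp_force: 30.0
```

step_arm(targets=[[[0,0,-0.02,0,0,0,0],[0,0,-0.03,0,0,0,0],[0,0,-0.03,0,0,0,0],[0,0,-0.03,0,0,0,0],[0,0,-0.03,0,0,0,0]]])

```text
t: 21.85
ee_pos: [430.4, -324.7, 235.0]
orientation: [3.086, 0.53, -0.079]
ft_force: [-0.5, -1.4, -3.7]
width: 9.2
grasp_force: 30.0
```

step_arm(targets=[[[0,0,-0.02,0,0,0,0],[0,0,-0.02,0,0,0,0],[0,0,-0.02,0,0,0,0],[0,0,-0.01,0,0,0,0],[0,0,0,0,0,0,0]]])

```text
t: 22.48
ee_pos: [430.4, -324.6, 231.4]
orientation: [3.086, 0.531, -0.079]
ft_force: [0.5, 0.4, -3.1]
width: 9.3
grasp_force: 30.0
```

step_arm(targets=[[[0,0,-0.01,0,0,0,0],[0,0,-0.01,0,0,0,0],[0,0,0,0,0,0,0],[0,0,0,0,0,0,0],[0,0,0,0,0,0,0]]])

```text
t: 23.1
ee_pos: [430.4, -324.7, 230.5]
orientation: [3.086, 0.531, -0.079]
ft_force: [1.4, -0.0, -1.7]
width: 9.3
grasp_force: 30.0
```

step_arm(targets=[[[0,0,-0.01,0,0,0,0],[0,0,-0.01,0,0,0,0],[0,0,-0.01,0,0,0,0],[0,0,0,0,0,0,0],[0,0,0,0,0,0,0]]])

```text
t: 23.72
ee_pos: [430.4, -324.7, 229.0]
orientation: [3.086, 0.531, -0.079]
ft_force: [-0.8, -0.5, -3.0]
width: 9.3
grasp_force: 30.0
```

step_arm(targets=[[[0,0,-0.01,0,0,0,0],[0,0,-0.01,0,0,0,0],[0,0,0,0,0,0,0],[0,0,0,0,0,0,0],[0,0,0,0,0,0,0]]])

```text
t: 24.35
ee_pos: [430.5, -324.7, 228.8]
orientation: [3.086, 0.53, -0.079]
ft_force: [-2.4, 1.4, 7.9]
width: 9.4
grasp_force: 30.0
```

The saw is on the floor (z=228.8). I release, go up and retreat sideways a little.

step_arm(targets=[[[0,0,0,0,0,0,0.3],[0,0,0,0,0,0,0.3],[0,0,0,0,0,0,0.3],[0,0,0,0,0,0,0.3],[0.003,0.001,0.05,0,0,0,0.3]]])

```text
t: 24.98
ee_pos: [430.5, -324.6, 230.4]
orientation: [3.087, 0.53, -0.08]
ft_force: [-0.1, -0.6, -0.4]
width: 26.4
grasp_force: 0.0
```

step_arm(targets=[[[0.01,0.004,0.2,0,0,0,0.3],[0.015,0.005,0.3,0,0,0,0.3],[0.02,0.007,0.4,0,0,0,0.3],[0.02,0.007,0.4,0,0,0,0.3],[0.02,0.007,0.4,0,0,0,0.5]]])

```text
t: 25.6
ee_pos: [434.9, -323.1, 317.4]
orientation: [3.086, 0.53, -0.078]
ft_force: [-0.6, -0.1, 0.2]
width: 32.8
grasp_force: 0.0
```

step_arm(targets=[[[0,0.2,0.3,0,0,0,0.5],[0,0.3,0.3,0,0,0,0.5],[0,0.3,0,0,0,0,0.5],[0,0.1,0,0,0,0,0.5],[0,0,0,0,0,0,0.5]]])

```text
t: 26.22
ee_pos: [434.7, -277.5, 344.9]
orientation: [3.087, 0.532, -0.081]
ft_force: [-1.3, 0.7, -0.3]
width: 43.9
grasp_force: 0.0
```

```bash
python3 - <<'E'
from m import *
from workcell import get_image
o=readout.get_obs();print(o["ee_pos"],o["ft_force"],o["t"])
w=get_image("wrist");s=get_image("scene")
import io,contextlib
f=io.StringIO()
c=np.array([479.4,-334.7]);mids=[c]+[c+58*np.array([np.cos(a),np.sin(a)]) for a in np.radians([112.9,52.9,-7.1,-67.1,-127.1,172.9])]
with contextlib.redirect_stdout(f): check(w,o,mids)
print("\n".join(x for x in f.getvalue().split("\n") if x.startswith("pred")))
a=cv2.resize(w["pixels"][...,::-1],(440,330));b=cv2.resize(crop(s,230,180,90,84,4),(356,330))
cv2.imwrite("pics/w8.png",np.hstack([a,b]))
E
```

```text
[ 434.7 -277.5  344.9] [-1.3  0.7 -0.3] 26.225
pred [333. 147.] blob [333.2 147. ] 225 -> xy [ 479.5 -334.8] vs [ 479.4 -334.7]
pred [264.6 150.8] blob [265.  151.5] 183 -> xy [ 456.4 -281.8] vs [ 456.8 -281.3]
pred [298.4  86.7] blob [297.6  86.2] 191 -> xy [ 514.5 -287.7] vs [ 514.4 -288.4]
pred [372.1  82.3] blob [372.4  82.5] 290 -> xy [ 536.9 -342.2] vs [ 537.  -341.9]
pred [402.1 143.1] blob [401.1 142.5] 294 -> xy [ 502.1 -387.1] vs [ 502.  -388.1]
pred [363.4 200. ] blob [363. 200.] 238 -> xy [ 444.3 -380.6] vs [ 444.4 -381. ]
pred [298.9 203.4] blob [299.3 203.5] 217 -> xy [ 421.9 -327.9] vs [ 421.8 -327.5]
```

View pics/w8.png

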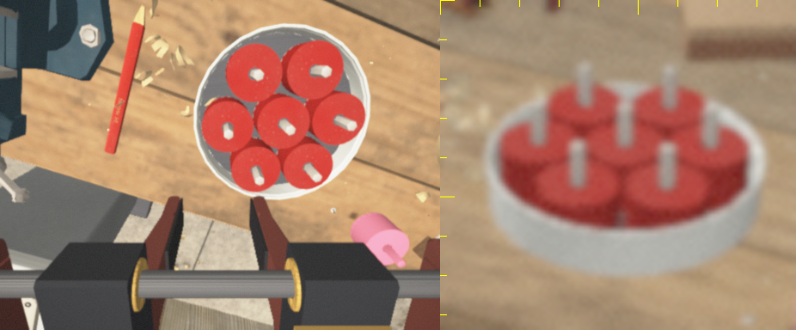

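All seven saws stand upright in the tin, one in the middle and six round it, each within 1 mm of its place. The tin is level and the gripper is clear.

```bash
python3 -c "
from workcell import ctrl
print(ctrl.close_job())"
```

```text
the job is handed in; nothing more can be done
None
```

I put both hole saws from the rest in the tin and handed the job in at about 26 s; the last pictures show all seven standing upright and nested, each within about 1 mm of its place.

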